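# Move the charged battery pack from the charger to the work light

### The arm

A 6-joint arm with a two-finger parallel gripper is mounted at the origin on the work surface; the furniture and walls round the work are solid. World frame = base frame: x ahead of the robot, y to its left, z up, the work surface at z = 0. Lengths are in m, angles in rad, forces in N, time in s.
With the tool pointing down it reaches from about 0.275 to 0.75 m from the base axis. Payload 10.2 kg.
Tool frame: the origin (TCP) lies midway between the tips of the shut fingers; the grasp point (between the pads) lies 19 mm behind it (env.hold_point_z is the distance from the TCP to the grasp point, in m); z points along the fingers, y is the line along which they close (so a half turn about z gives the same grasp; the last joint's range is limited). The gripper opens to 85 mm and grips with 20 to 120 N. Pads are 22 mm wide; open, the fingers measure 114 mm over their backs; the gripper's body (76 mm by 85 mm) begins 54 mm behind the grasp point. The pads swing forward as they close: fully open they stand 13 mm farther back than shut.
Start: joints at [1.015, 0.313, 1.498, -0, 1.331, -0.223], TCP at [0.172, 0.496, 0.231] pointing down, gripper open.
Joint ranges: [-2.94, 2.94], [-0.97, 2.17], [0.19, 2.56], [-1.23, 4.37], [0.02, 3.11], [-2.88, 2.88]. Speed limits (rad/s): [2.39, 2.39, 3.01, 3.14, 3.14, 3.14].

### API

Orientations are given as a unit quaternion [x, y, z, w].
In Python, from bench import env, kinematics, monitor, eyes, job gives the robot as it stands. The module is installed in compiled form; this text tells all that it offers. Calls block until the motion is done:
- env.reach(position, orientation): joint-space move of the TCP to a pose.
- env.movel(position, velocity=0.15, frame=None, guard=None): straight line of the TCP; frame=None keeps the orientation; velocity is the mean speed in m/s. With guard (N) it stops when the force on the tool has changed by that much, and returns True; else False.
- env.set_joints(angles): joint-space move.
- env.release() and env.close_gripper(effort=None): open the fingers fully, or close them until they stop; effort is the grip in N (None keeps the last).
- env.hold(seconds).
- kinematics.ik(position, orientation): joint angles nearest the present ones, or None.
- monitor.sense(): the state.
- eyes.grab_frame(name): name is "scene" or "top" or "wrist"; returns a dict with "frame" (384x512x3 uint8, red, green, blue), "mtx" (3x3 intrinsics, pixels), "k1" (the pictures are not rectified: a ray, as slopes to the right and down, at radius r is drawn at 1 + k1 r^2 times it, then the intrinsics apply), "view" (4x4, takes a point from world to camera coordinates). Camera axes: x right, y down, z forward; pixel columns grow to the right and rows downward; lengths in m; the calibration is good to about 2 mm. A picture is of the moment at which its call begins. There is no depth.
A pose or a line that the arm cannot do raises env.MotionError and nothing moves.
- job.hand_in(): hands the job in; it is judged then, once.
The state is a dict: "clock": time; "joints": joint angles; "qvel": joint speeds; "joint_efforts": joint torques, N m; "position": TCP position; "ee_rot": TCP orientation; "contact_force": force on the tool from outside, world axes, zero at the start; "ft_torque": the same for the moment, N m; "finger_gap": opening from 0.0 (shut) to 1.0 (fully open); "gripper_force": force on a finger pad.
Only numpy, scipy, OpenCV 4.12 (cv2) and the standard library are available. Lean on these libraries where they do the work, as an engineer would, in place of code of your own. Each camera call takes 0.05 s, during which the arm holds its last target. There are 200 camera calls.

### The job

The battery pack on the charger is charged: press the charger's release paddle so that the pack springs free of its catch, draw the pack off the rails, then slide it along the rails of the work light until it is fully home and the light's catch clicks. Let go of it there, and do not shove or knock over the spanner, the card pack or the glue stick.

Things in the scene. Friction and masses are not known exactly. Their poses are not given: they have to be found in the camera images.
- pack_center (a point): Centre of the grey battery pack, 0.3 kg, 67 mm high, half-way up. Flange foot 76 (x) x 66 (y) x 9 mm; above it a grip body 62 (x -35 to +27) x 46 mm (y, the grasp width). x points to its leading end, which goes first onto the rails; a pocket under the flange (x 10 to 26) takes the tooth. It starts latched on the charger, facing along the charger's rails; no half turn is needed.
- charger: Charger: low black unit fixed to the table, same slideway, lips, catch and sprung pins as the light; origin under the latched pack's centre, on the table. x: sliding direction, from the open entry end to the end stop and paddle; z up. On its +y side a louvred block 150 x 54 x 36 mm (y 56 to 110). Slideway floor 12 mm above the table, 88 mm wide, x -98 to +90.
- charger_home (a point): Where the pack's centre is when latched on the charger (45.5 mm above the table); axes as the charger. Sprung pins push the pack towards the entry with about 7 N; only the tooth holds it. Press the paddle and it springs about 10 mm to -x and is free; the tooth and paddle then stay down under the pack until it is drawn back. It can be lifted out once its centre is at x = -66 mm or less.
- charger_paddle: Release paddle of the charger: ribbed grey pad 27 (x) x 36 mm (y) beyond the end stop; origin at the centre of its top face, 32 mm above the table, 72 mm from charger_home along x. It goes straight down 8 mm; the pack is released at about 5.5 mm. Push needed about 5 to 8 N. The frame round it is 22 mm high, the end stop 23 mm.
- charger_catch (a joint): How far the charger's catch (tooth and paddle are one piece) is down, in m: 0 up and pack latched, 0.008 fully pressed, about 0.0055 while the pack's underside lies on the tooth.
- lamp: Work light: black slideway unit fixed to the table, with a tilted aluminium lamp panel (130 x 50 mm, white face, up to 70 mm high) on its +y side (y from 55 mm); origin on the table, under lamp_home. x: sliding direction, from the open entry end to the end stop and paddle; z up. Slideway floor 12 mm above the table, 88 mm wide, x -98 to +90.
- lamp_home (a point): Where the pack's centre is when latched on the light (45.5 mm above the table); axes as the light. Aluminium walls with lips over the flange run from x = -10 to 40 mm (tops 28 mm above the table, 54 mm between the lips); flange play 1.5 mm each side, 2 mm in height. Stop at x = +2; sprung pins push back 4.5 to 8 N over the last 12 mm. Near x = +0.5 to 2 the tooth pops up (click) and holds the pack at x = 0.
- lamp_entry (a point): Where the pack's centre is when it stands on the open part of the light's slideway, ready to be slid in: 70 mm before lamp_home, same height and axes. It can be set down there from above; the flared guides and raised lead-in lips (33 mm above the table) begin at x = -40 mm of lamp_home, with 7 mm play each side there.
- lamp_catch (a joint): How far the light's catch (tooth and grey paddle in one, 4 to 5 N on its ramp) is down, in m: 0 up, about 0.0055 while the pack's leading edge lies on the tooth, back to 0 when it has clicked. Its paddle is like the charger's and need not be touched.
- spanner: Open-ended steel spanner, 208 mm long, 8 mm high, lying on the table between the two units; a bystander. Origin under its centre.
- card_pack_0: Banded pack of white cards, 56 x 86 x 33 mm, lying on the table; a bystander. Origin under its centre.
- glue_stick: Glue stick, 24 mm across, 86 mm tall, standing upright on the table; a bystander. Origin under its centre.
There are look-alikes about, which are no part of the job. What is shaped like the charger but turquoise is not meant. There is more than one size of the part that bears pack_center; the job needs the larger.

How it is judged:
By the outcome, as a careful person would: the job done as asked, in the order asked, and still so for the second after the job is handed in, with the robot touching nothing.
It also fails if it takes over 48 s, if anything falls off the work surface, if the arm or the gripper's body presses on something with over 40 N, if the wrist force passes 120 N, or if a joint passes its speed limit or range.

## Working session

There is one attempt and no reset: what is moved stays moved. The work goes in short steps, each a Python script; the robot and the scene stay as the last script left them, time stands still between calls to the robot, and variables do not carry over. Pictures are saved under pics/ and viewed, at most 10 in all, crops included, and the job is handed in when it is done.

```bash
mkdir -p pics
cat > h.py <<'E'
import numpy as np, cv2
from bench import env, kinematics, monitor, eyes, job
def grab(n,tag):
    f=eyes.grab_frame(n); cv2.imwrite(f'pics/{tag}.png',cv2.cvtColor(f['frame'],cv2.COLOR_RGB2BGR))
    np.savez(f'pics/{tag}.npz',**{k:f[k] for k in('frame','mtx','k1','view')}); return f
def load(tag): return np.load(f'pics/{tag}.npz')
def ray(f,uv):
    d=np.array([float(f['k1']),0,0,0,0])
    p=cv2.undistortPoints(np.array(uv,float).reshape(-1,1,2),f['mtx'],d).reshape(-1,2)
    R=f['view'][:3,:3];t=f['view'][:3,3]
    return -R.T@t, np.c_[p,np.ones(len(p))]@R
def plane(f,uv,z):
    c,d=ray(f,uv); return c+d*((z-c[2])/d[:,2])[:,None]
def proj(f,P):
    P=np.atleast_2d(P).astype(float);V=f['view']
    return cv2.projectPoints(P,cv2.Rodrigues(V[:3,:3])[0],V[:3,3],f['mtx'],np.array([float(f['k1']),0,0,0,0]))[0].reshape(-1,2)
E
python3 - <<'E'
from h import *
a=grab('scene','scene0');b=grab('top','top0');c=grab('wrist','wrist0')
for f in(a,b,c):print(f['k1'],np.round(-f['view'][:3,:3].T@f['view'][:3,3],3),f['mtx'][0,0])
for n in('scene0','top0'):
    cv2.imwrite(f'pics/{n}_b.png',cv2.resize(cv2.imread(f'pics/{n}.png'),(800,600),interpolation=cv2.INTER_CUBIC))
s=monitor.sense();print(s)
E
```

```text
-0.15551530716030773 [-0.245 -0.631  0.811] 496.83962640475517
0.046598489872372084 [0.401 0.097 1.463] 449.8472145119137
-0.07351679721971713 [0.104 0.519 0.373] 295.3197083110928
{'clock': 0.15, 'joints': array([ 1.01458590e+00,  3.13310010e-01,  1.49820433e+00,  9.97806838e-06,
        1.33100886e+00, -2.23412113e-01]), 'qvel': array([-9.55783233e-04, -3.34377451e-03, -3.19101903e-03,  4.48584627e-06,
        1.49553827e-03, -1.82107359e-03]), 'joint_efforts': array([ 9.51051334e-04, -4.12363994e+01, -2.59798354e+01, -2.81770444e-04,
        3.21790430e-03, -2.82121658e-05]), 'position': array([0.17143235, 0.49603695, 0.23089433]), 'ee_rot': array([ 1.65633477e-01,  9.86187272e-01, -4.28526494e-04, -1.81292133e-04]), 'contact_force': array([0.14711102, 0.63350328, 0.26128023]), 'ft_torque': array([-0.01241782, -0.06075553,  0.02326571]), 'gripper_force': 0.0, 'finger_gap': 1.0029644740067367}
```

View pics/top0_b.png

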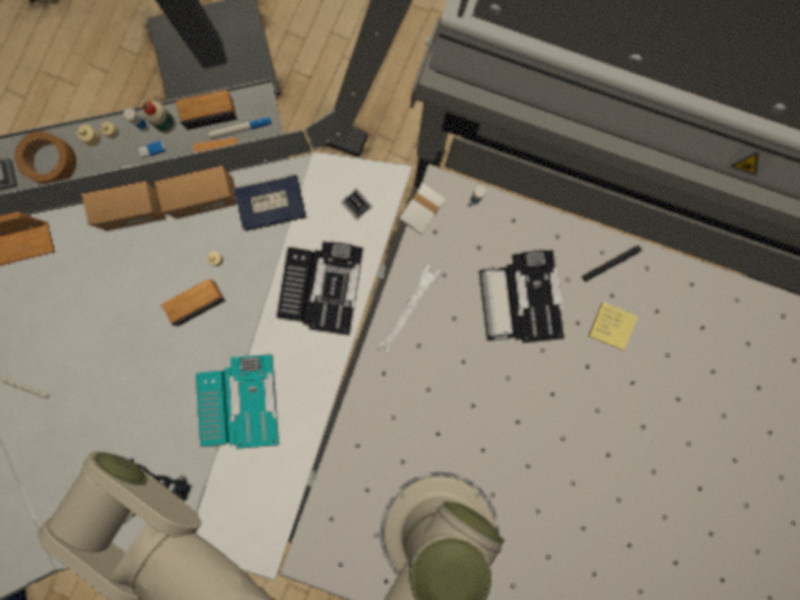

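View pics/scene0_b.png

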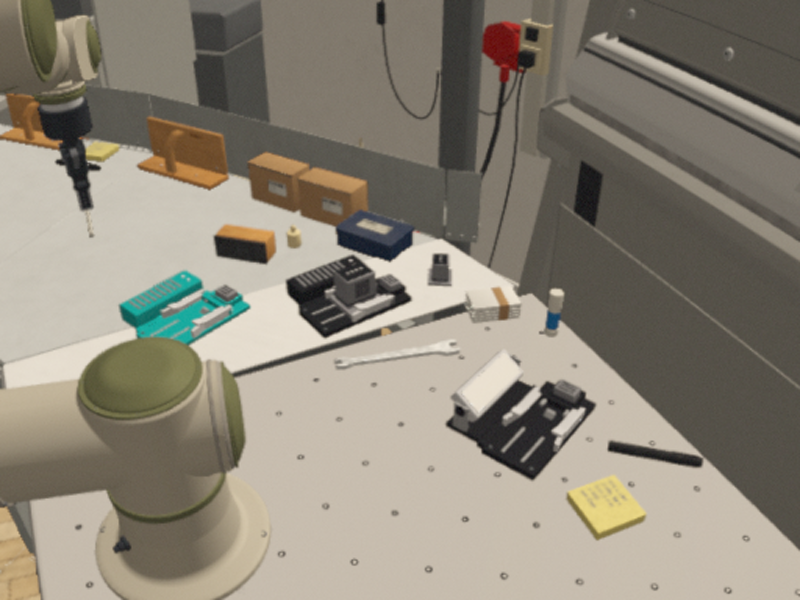

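Top view (800x600): the charger with the grey pack is at about (325,288) and its paddle at (342,250). The light is at about (530,298) with its paddle at (540,258). The spanner is at (410,308), the cards at (422,208) and the glue stick at (478,195). The turquoise decoy is at (240,400) and the small pack at (356,203). I'll zoom in for the edges.

Run:
```python
from h import *
im=cv2.imread('pics/top0.png')[100:225,172:372]
cv2.imwrite('pics/topz.png',cv2.resize(im,(800,500),interpolation=cv2.INTER_CUBIC))
im=cv2.imread('pics/scene0.png')[155:310,175:390]
cv2.imwrite('pics/scz.png',cv2.convertScaleAbs(cv2.resize(im,(800,577),interpolation=cv2.INTER_CUBIC),alpha=1.3))
# black-unit base outlines in top
f=load('top0');hsv=cv2.cvtColor(f['frame'],cv2.COLOR_RGB2HSV)
m=(hsv[...,2]<60).astype(np.uint8)
m[:100]=0;m[225:]=0;m[:,:172]=0;m[:,372:]=0
for c in cv2.findContours(m,0,2)[0]:
    if cv2.contourArea(c)>100:
        r=cv2.minAreaRect(c);print(r,np.round(plane(f,cv2.boxPoints(r),0.012),4).tolist())
```

```text
((339.8902893066406, 189.51220703125), (55.988792419433594, 33.23989486694336), 83.6598129272461) [[0.5654, -0.13, 0.012], [0.5771, -0.2371, 0.012], [0.3969, -0.2545, 0.012], [0.3853, -0.1481, 0.012]]
((203.9324951171875, 182.43394470214844), (45.84860610961914, 55.07102584838867), 8.841814994812012) [[0.4285, 0.3327, 0.012], [0.6044, 0.3065, 0.012], [0.5814, 0.16, 0.012], [0.4054, 0.1872, 0.012]]
((351.0, 107.0), (14.0, 40.0), 90.0) [[0.7732, -0.1666, 0.012], [0.7727, -0.2967, 0.012], [0.7267, -0.2962, 0.012], [0.7272, -0.1662, 0.012]]
((330.8665466308594, 113.10765075683594), (90.82769775390625, 17.51858901977539), 19.09349250793457) [[0.7521, -0.0168, 0.012], [0.8065, -0.0358, 0.012], [0.708, -0.3143, 0.012], [0.6539, -0.295, 0.012]]
((270.778076171875, 106.50821685791016), (11.462984085083008, 24.81029510498047), 42.87890625) [[0.7352, 0.071, 0.012], [0.7949, 0.0158, 0.012], [0.7692, -0.0115, 0.012], [0.7096, 0.0438, 0.012]]
```

View pics/topz.png

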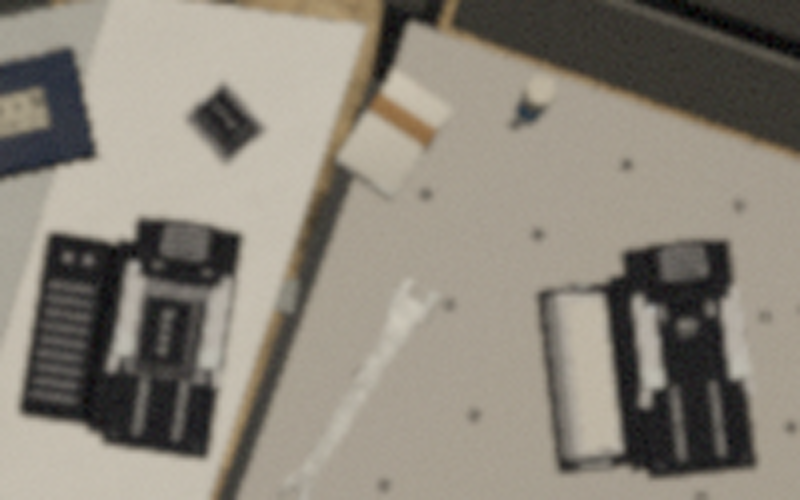

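View pics/scz.png

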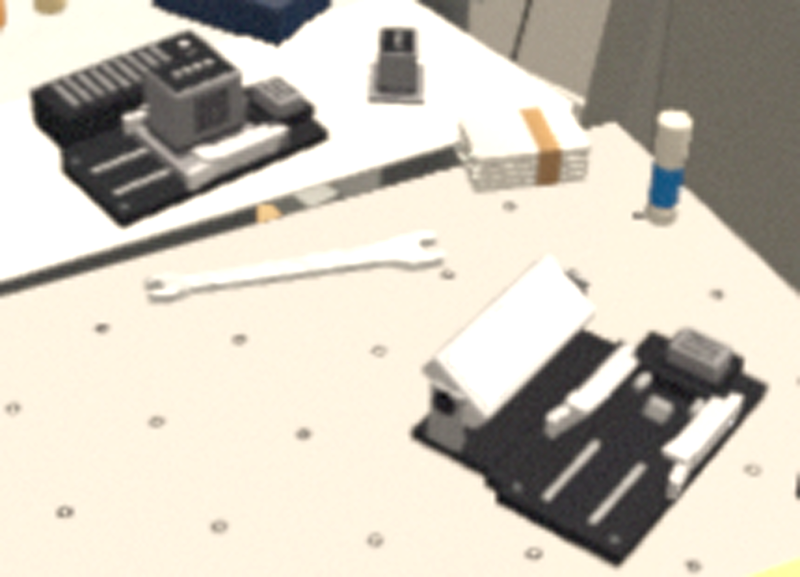

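Zoomed top view: the charger slideway corners are entry (103,438) and (207,456), far (140,219) and (240,235), with the paddle at (187,243). The light's corners are entry (652,474) and (754,464), far (625,250) and (727,240), with its paddle at (684,262). The zoomed scene view shows the charger paddle at (280,95) and the light paddle at (699,352). Next I'll cast rays from these, check the sizes, and move the wrist camera over the charger.

```bash
cat >> h.py <<'E'
def rigid(L,W):
    """2D rigid fit: unit xy -> world xy; returns origin, yaw, residuals"""
    L=np.array(L,float);W=np.array(W)[:,:2];l=L-L.mean(0);w=W-W.mean(0)
    a=np.arctan2((l[:,0]*w[:,1]-l[:,1]*w[:,0]).sum(),(l*w).sum())
    R=np.array([[np.cos(a),-np.sin(a)],[np.sin(a),np.cos(a)]])
    t=W.mean(0)-R@L.mean(0);return t,a,W-(L@R.T+t)
E
python3 - <<'E'
from h import *
f=load('top0');s=load('scene0')
tz=lambda p:(np.array(p,float)+.5)/4-.5+[172,100]
sz=lambda p:(np.array(p,float)+.5)/3.721-.5+[175,155]
L=[[-.098,.044],[-.098,-.044],[.09,.044],[.09,-.044],[.072,0]]
Z=[.012,.012,.022,.022,.032]
D={'ch':([(103,438),(207,456),(140,219),(240,235),(187,243)],(280,95)),'la':([(652,474),(754,464),(625,250),(727,240),(684,262)],(699,352))}
for n,(P,sp) in D.items():
    W=np.vstack([plane(f,[tz(p)],z) for p,z in zip(P,Z)])
    t,a,r=rigid(L,W);print(n,t.round(4),a.round(4),(r*1000).round(1).tolist())
    print(' paddle top',W[4].round(4),'scene',plane(s,[sz(sp)],.032).round(4))
for n,p,z in(('card',(395,132),.033),('glue',(540,88),.086),('spanA',(415,300),.008),('spanB',(298,485),.008)):print(n,plane(f,[tz(p)],z).round(3))
w=load('wrist0');V=w['view'];st=monitor.sense()
from scipy.spatial.transform import Rotation as R
T=R.from_quat(st['ee_rot']).as_matrix();print('cam in tool',(T.T@(-V[:3,:3].T@V[:3,3]-st['position'])).round(3),(V[:3,:3]@T).round(3).tolist())
E
```

```text
ch [0.5034 0.2107] -0.1623 [[4.9, -2.5], [4.4, 0.8], [-4.9, -2.3], [-3.7, 4.2], [-0.7, -0.2]]
 paddle top [0.5738 0.1989 0.032 ] scene [[0.5713 0.1938 0.032 ]]
la [ 0.4865 -0.2046] 0.1119 [[4.4, -2.5], [2.5, 2.8], [-2.3, -2.0], [-4.3, 3.3], [-0.3, -1.6]]
 paddle top [ 0.5578 -0.1982  0.032 ] scene [[ 0.5531 -0.2009  0.032 ]]
card [[0.663 0.032 0.033]]
glue [[ 0.687 -0.077  0.086]]
spanA [[0.53  0.016 0.008]]
spanB [[0.38  0.111 0.008]]
cam in tool [ 0.072 -0.    -0.142] [[0.001, 1.0, -0.002], [-0.958, 0.0, -0.286], [-0.286, 0.002, 0.958]]
```

```bash
cat >> h.py <<'E'
def quat(yaw):  # tool x along -unit x
    a=yaw+np.pi; return [np.cos(a/2),np.sin(a/2),0,0]
def U(unit,x,y,z):
    t,a=unit; c,s=np.cos(a),np.sin(a); return [t[0]+c*x-s*y,t[1]+s*x+c*y,z]
E
python3 - <<'E'
from h import *
la=((.4865,-.2046),.1119);ch=((.5034,.2107),-.1623)
for n,u in(('la',la),('ch',ch)):
    env.reach(U(u,0.02,0,.23),quat(u[1]));f=grab('wrist','w'+n);s=monitor.sense();print(n,s['clock'],s['joints'].round(2),s['position'].round(4))
a,b=[cv2.imread(f'pics/w{n}.png') for n in('ch','la')]
pts=np.array([proj(load('wch'),U(ch,0,0,.079))[0],proj(load('wla'),U(la,0,0,.012))[0]]);print(pts)
for n in('ch','la'):cv2.imwrite(f'pics/w{n}_b.png',cv2.convertScaleAbs(cv2.resize(cv2.imread(f'pics/w{n}.png'),(800,600),interpolation=cv2.INTER_CUBIC),alpha=1.5))
E
```

```text
la 2.9333 [-0.59  0.36  1.44  0.    1.35 -2.28] [ 0.5066 -0.2018  0.2301]
ch 4.5 [ 0.17  0.4   1.38 -0.    1.36 -1.24] [0.5235 0.2066 0.23  ]
[[253.50462778 154.02356074]
 [252.50943459 144.66730867]]
```

View pics/wch_b.png

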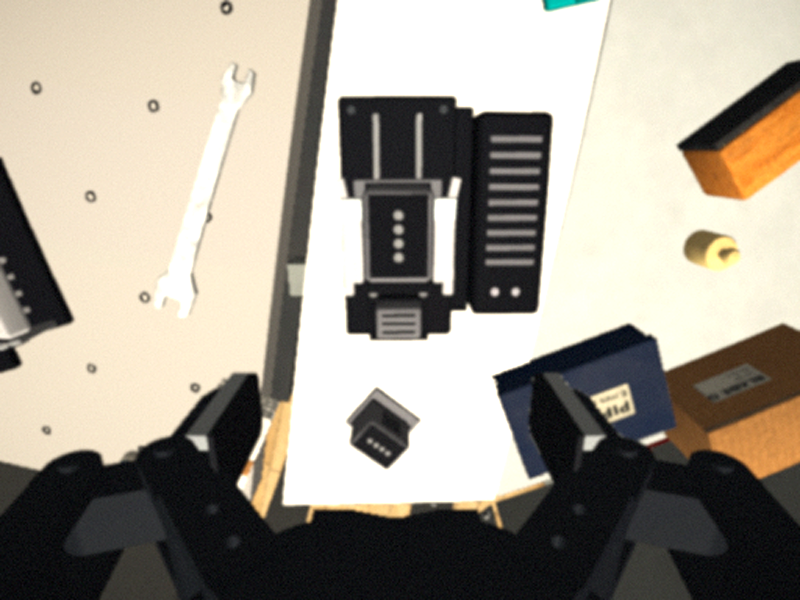

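View pics/wla_b.png

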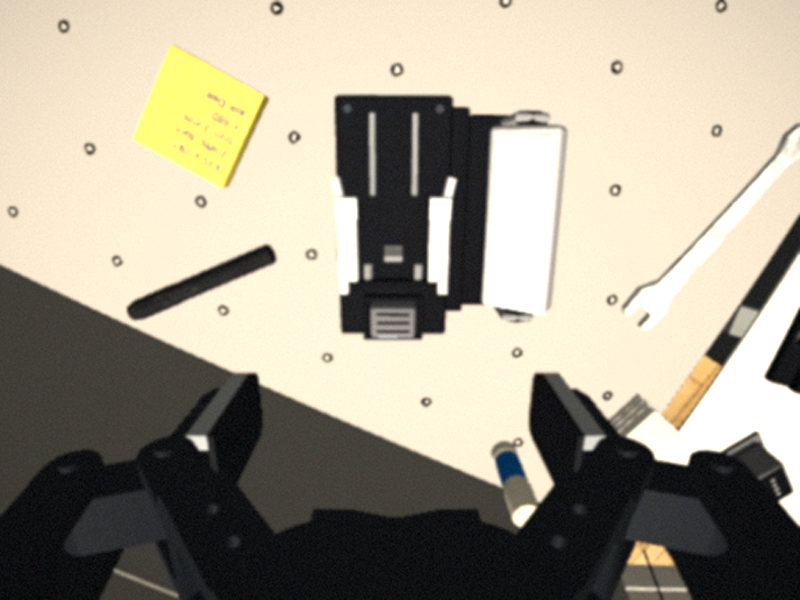

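Wrist view over the charger (800x600): entry corners (341,98) and (455,98), frame corners (348,332) and (449,332), paddle about (399,320), pack top spanning (363,190) to (433,283). Wrist view over the light: entry corners (336,97) and (452,97), frame corners (342,331) and (444,331), paddle about (393,319).

Run:
```python
from h import *
sc=lambda p:(np.array(p,float)+.5)*.64-.5
L=[[-.098,-.044],[-.098,.044],[.09,-.044],[.09,.044],[.072,0]];Z=[.012,.012,.022,.022,.032]
D={'ch':[(341,98),(455,98),(348,332),(449,332),(399,320)],'la':[(336,97),(452,97),(342,331),(444,331),(393,319)]}
for n,P in D.items():
    f=load('w'+n);W=np.vstack([plane(f,[sc(p)],z) for p,z in zip(P,Z)])
    t,a,r=rigid(L,W);print(n,t.round(4),a.round(4),(r*1000).round(1).tolist(),W[4].round(4))
f=load('wch');P=[(363,190),(433,190),(433,283),(363,283)]
W=plane(f,[sc(p) for p in P],.079);t,a,r=rigid([[-.035,-.023],[-.035,.023],[.027,.023],[.027,-.023]],W);print('pack',t.round(4),a.round(4),(r*1000).round(1).tolist())
f=load('wla');print('tooth',plane(f,[sc((393,254))],.016).round(4),'rails',plane(f,[sc(p) for p in((372.5,114),(415,114),(372.5,193),(415,193))],.013).round(4).tolist(),'lips',plane(f,[sc(p) for p in((357,240),(429,240))],.028).round(4).tolist())
```

```text
ch [0.5027 0.2126] -0.1588 [[4.9, 1.5], [4.4, -3.1], [-4.1, 3.6], [-4.7, -2.3], [-0.4, 0.3]] [0.5734 0.2016 0.032 ]
la [ 0.4847 -0.2059] 0.1093 [[4.7, 2.2], [4.7, -1.0], [-4.6, 2.0], [-4.4, -3.1], [-0.4, -0.1]] [ 0.5558 -0.1982  0.032 ]
pack [0.5054 0.2114] -0.1611 [[1.1, 1.0], [0.8, -1.4], [-0.9, 0.2], [-1.0, 0.2]]
tooth [[ 0.5077 -0.2036  0.016 ]] rails [[0.4058, -0.2303, 0.013], [0.4022, -0.1993, 0.013], [0.4629, -0.2245, 0.013], [0.4592, -0.1922, 0.013]] lips [[0.4977, -0.232, 0.028], [0.4915, -0.1781, 0.028]]
```

```bash
cat >> h.py <<'E'
LA=((.4848,-.2057),.1105);CH=((.5035,.2122),-.160)
def st(n):
    s=monitor.sense();print(n,round(s['clock'],2),s['position'].round(4),'F',s['contact_force'].round(1),'gap',round(s['finger_gap'],3),round(s['gripper_force'],1))
E
python3 - <<'E'
from h import *
env.close_gripper(40);st('closed')
env.reach(U(CH,.073,0,.05),quat(CH[1]));st('over')
print(env.movel(U(CH,.073,0,.0245),velocity=.04,guard=22));st('down')
env.hold(.2);st('held')
env.movel(U(CH,.073,0,.11),velocity=.2)
env.release()
env.reach(U(CH,0.0,0,.17),quat(CH[1]))
f=grab('wrist','w2');st('up')
cv2.imwrite('pics/w2_b.png',cv2.convertScaleAbs(cv2.resize(f['frame'][20:260,150:400,::-1],(625,600),interpolation=cv2.INTER_CUBIC),alpha=1.5))
E
```

```text
closed 5.27 [0.5231 0.2075 0.23  ] F [-0.7 -1.1  1. ] gap -0.002 0.0
over 6.04 [0.5763 0.2008 0.0515] F [-0.2 -0.6  0.6] gap 0.0 0.0
False
down 6.83 [0.5757 0.2006 0.0248] F [-1.   0.4  5.8] gap -0.005 2.6
held 7.03 [0.5757 0.2006 0.0249] F [-1.  -0.1  4.5] gap -0.002 2.6
up 8.9 [0.5038 0.2121 0.1697] F [ 0.4 -1.1 -1. ] gap 1.002 0.0
```

View pics/w2_b.png

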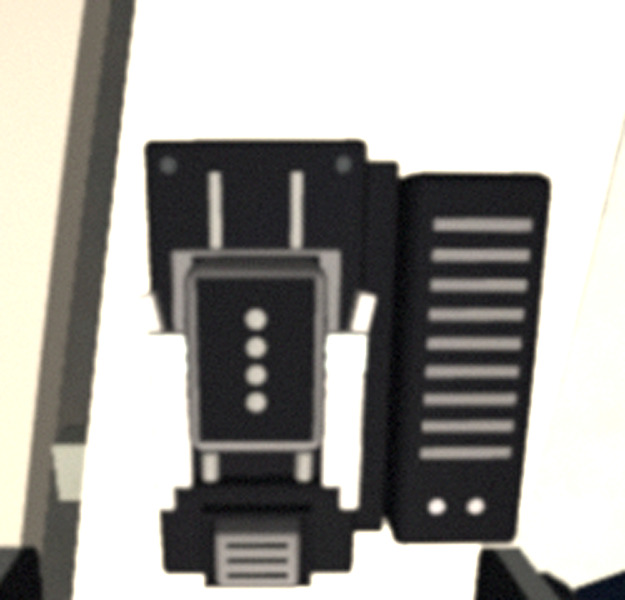

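The pack has sprung back: its flange now sits clear of the end stop and the pins show at (210,466) and (303,466). The pack top spans about (188,268) to (324,450). I'll measure that, then grasp and draw it off.

Run:
```python
from h import *
f=load('w2');P=np.array([(188,268),(326,268),(322,450),(195,450)],float)
W=plane(f,(P+.5)/2.5-.5+[150,20],.079)
t,a,r=rigid([[-.035,-.023],[-.035,.023],[.027,.023],[.027,-.023]],W);print('pack',t.round(4),a.round(4),(r*1000).round(1).tolist())
d=t-CH[0];c,s=np.cos(CH[1]),np.sin(CH[1]);print('rel',c*d[0]+s*d[1],-s*d[0]+c*d[1])
env.movel(U(CH,-.014,0,.038),velocity=.12);st('at')
env.close_gripper(60);st('grip')
env.movel(U(CH,-.085,0,.038),velocity=.08);st('drawn')
env.movel(U(CH,-.085,0,.12),velocity=.15);st('lift')
g=grab('scene','s3');grab('wrist','w3')
cv2.imwrite('pics/s3_b.png',cv2.resize(g['frame'][120:320,150:400,::-1],(750,600),interpolation=cv2.INTER_CUBIC))
```

```text
pack [0.4856 0.2152] -0.1534 [[1.1, 1.2], [0.9, -1.7], [-1.2, -1.5], [-0.9, 2.0]]
rel -0.01814625903077182 0.00011307472365257223
at 10.16 [0.4901 0.2145 0.0386] F [-0.  -0.4  0.4] gap 1.003 0.0
grip 10.6 [0.4897 0.2145 0.0384] F [-1.4 -0.5  4.5] gap 0.532 61.8
drawn 11.63 [0.4194 0.2256 0.0377] F [-0.3  0.8  0. ] gap 0.533 61.6
lift 12.33 [0.4191 0.2256 0.1191] F [-0.5  0.2 -3.6] gap 0.531 61.6
```

View pics/s3_b.png

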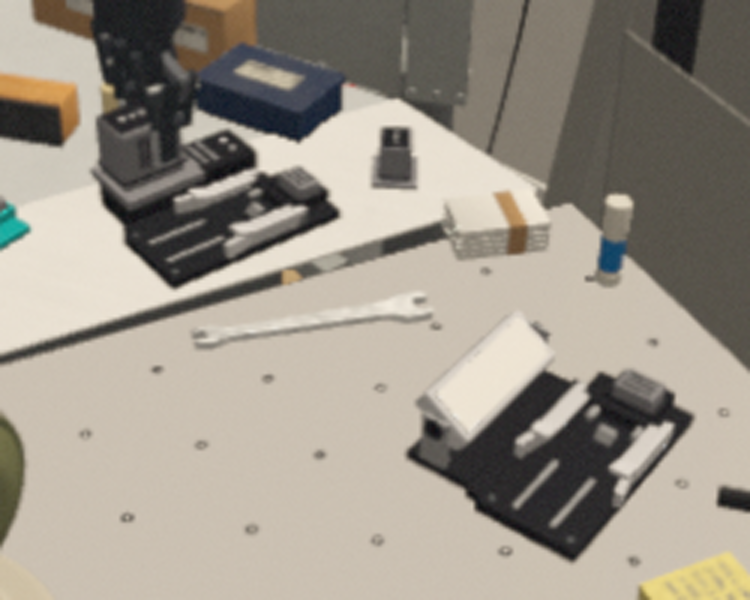

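The scene view shows the pack at about (140,150) held clear above the charger, and the spanner, cards and glue stick are untouched. I'll carry it over to the light.

Run:
```python
from h import *
env.reach(U(LA,-.084,0,.12),quat(LA[1]));st('over')
env.movel(U(LA,-.084,0,.055),velocity=.15)
print(env.movel(U(LA,-.084,0,.0375),velocity=.04,guard=8));st('set')
f=grab('wrist','w4');g=grab('scene','s4')
a=cv2.resize(f['frame'][20:260,150:400,::-1],(400,384));b=cv2.resize(g['frame'][200:320,265:390,::-1],(400,384),interpolation=cv2.INTER_CUBIC)
cv2.imwrite('pics/p4.png',cv2.convertScaleAbs(np.hstack([a,b]),alpha=1.4))
```

```text
over 14.05 [ 0.4016 -0.2143  0.1199] F [ 0.3 -0.3 -4.3] gap 0.53 61.6
True
set 15.09 [ 0.4013 -0.2149  0.0377] F [-0.8  0.9  6.5] gap 0.531 62.5
```

View pics/p4.png

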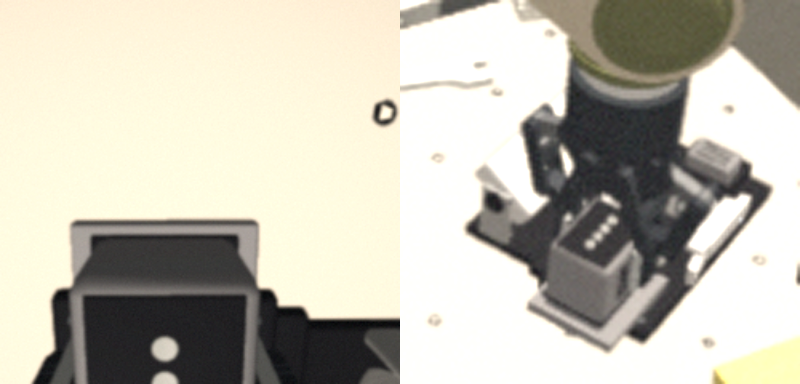

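The pack stands on the open slideway, straight. In the left half its rear flange edge is at (72–258,221), overhanging the entry edge, and in the right half it lies flat. I'll cast that edge to get the pack's position, then slide it in.

Run:
```python
from h import *
f=load('w4');W=plane(f,(np.array([(72,221),(258,221)],float)+.5)*.625-.5+[150,20],.021)
d=W[:,:2]-LA[0];c,s=np.cos(LA[1]),np.sin(LA[1]);x=c*d[:,0]+s*d[:,1];y=-s*d[:,0]+c*d[:,1];print('rear x',x,'y',y,'width',np.ptp(y),'centre x',x.mean()+.038)
off=x.mean()+.038+.084
print('off',off)
if -.012<off<.004 and abs(y.mean())<.004:
    print(env.movel(U(LA,-.045-off,0,.0378),velocity=.06,guard=15));st('mid')
    print(env.movel(U(LA,-.014-off,0,.0378),velocity=.04,guard=20));st('pre')
```

```text
rear x [-0.12593798 -0.12597964] y [-0.03210683  0.03139198] width 0.06349881029929329 centre x -0.08795880954031823
off -0.003958809540318228
False
mid 16.07 [ 0.4442 -0.2105  0.0382] F [-0.7  0.5  6.9] gap 0.535 62.9
False
pre 16.99 [ 0.4739 -0.207   0.0381] F [-6.9 -0.7  8.2] gap 0.528 63.0
```

Run:
```python
from h import *
off=-.004
hit=False;x=-.012
while not hit and x<.009:
    hit=env.movel(U(LA,x-off,0,.0380),velocity=.03,guard=18)
    s=monitor.sense();F=s['contact_force'];print(round(x,3),hit,s['position'].round(4),F.round(1));hit=hit or -F[0]>30
    x+=.003
st('end')
```

```text
-0.012 False [ 0.4767 -0.2068  0.0383] [-2.3  0.3  6.1]
-0.009 False [ 0.48   -0.2065  0.0383] [-1.4  0.1  4.7]
-0.006 False [ 0.4823 -0.2061  0.0382] [-4.6 -0.4  5.3]
-0.003 False [ 0.4849 -0.2058  0.0381] [-7.9 -1.1  7. ]
-0.0 False [ 0.4876 -0.2055  0.038 ] [-8.7 -2.1  6.9]
0.003 False [ 0.4906 -0.2051  0.0379] [-7.9 -1.1  5.8]
0.006 False [ 0.4929 -0.2046  0.0376] [-10.   -0.8   6.8]
end 18.74 [ 0.4929 -0.2046  0.0376] F [-10.   -0.8   6.8] gap 0.534 62.7
```

Run:
```python
from h import *
off=-.004
x=.008
while x<.020:
    hit=env.movel(U(LA,x-off,0,.0380),velocity=.02,guard=18)
    s=monitor.sense();F=s['contact_force'];print(round(x,3),hit,s['position'].round(4),F.round(1),round(s['finger_gap'],3))
    if hit or -F[0]>25: break
    x+=.002
f=grab('wrist','w6');g=grab('scene','s6');st('end')
a=cv2.resize(f['frame'][20:260,150:400,::-1],(400,384));b=cv2.resize(g['frame'][200:320,265:390,::-1],(400,384),interpolation=cv2.INTER_CUBIC)
cv2.imwrite('pics/p6.png',cv2.convertScaleAbs(np.hstack([a,b]),alpha=1.4))
```

```text
0.008 False [ 0.4936 -0.2045  0.0376] [-20.5  -4.1  10.2] 0.534
0.01 False [ 0.4945 -0.2043  0.0378] [-27.1  -4.2  17.3] 0.537
end 19.34 [ 0.4946 -0.2044  0.0379] F [-27.6  -4.1  16.9] gap 0.533 63.8
```

Force rose sharply at the stop (−27 N). I'll back off gently to test whether the tooth holds, and release only if it does.

Run:
```python
from h import *
off=-.004
for x in(.005,.003,.001):
    h=env.movel(U(LA,x-off,0,.0380),velocity=.02,guard=30)
    s=monitor.sense();F=s['contact_force'];print(x,h,s['position'].round(4),F.round(1))
    if F[0]>4 or h: break
if F[0]>4:
    env.release();st('open')
    p=s['position'];env.movel([p[0],p[1],.15],velocity=.12);st('up')
    env.reach(U(LA,-.03,0,.23),quat(LA[1]))
    f=grab('wrist','w7');g=grab('scene','s7');st('end')
    a=cv2.resize(f['frame'][20:260,150:400,::-1],(400,384));b=cv2.resize(g['frame'][180:320,235:390,::-1],(400,384),interpolation=cv2.INTER_CUBIC)
    cv2.imwrite('pics/p7.png',cv2.convertScaleAbs(np.hstack([a,b]),alpha=1.4))
```

```text
0.005 False [ 0.4923 -0.2046  0.0376] [-8.3 -0.6  3.2]
0.003 False [ 0.4918 -0.2047  0.0377] [ 2.2  1.4 -4.2]
0.001 False [ 0.4911 -0.2049  0.0379] [10.5  3.3 -7.8]
open 20.73 [ 0.4897 -0.2053  0.0381] F [-1.1 -0.4  0.7] gap 1.002 0.0
up 21.81 [ 0.4908 -0.2047  0.1493] F [ 0.8  0.3 -0.4] gap 0.999 0.0
end 22.35 [ 0.4547 -0.2087  0.2288] F [0.1 0.7 0.3] gap 0.998 0.0
```

View pics/p7.png

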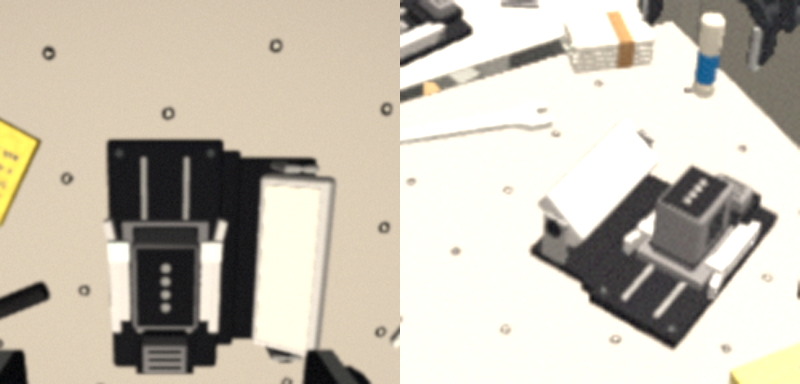

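Released, the pack sits home against the end stop in both halves of the picture: left (165,285), right (690,215). No pin gap shows, and the catch held against a 10 N pull. The spanner, cards and glue stick are unmoved.

```bash
python3 -c "
from h import *
print(job.hand_in())"
```

```text
the job is handed in; nothing more can be done
None
```

I released the pack from the charger, slid it fully home on the work light and let go; its catch held against a 10 N pull back, the bystanders were left untouched, and I handed the job in at about 22 s of the 48 s allowed.

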